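Isolate the test rig and pull its two red fuses

TASK

Switch the test rig off by pushing the isolator's lever all the way over to the side of the black dot, and leave it off. Then pull the two red fuses out of the clip strip, one at a time: set the first down in the grey tray before you pull the second, and do not drop them or pull them while the rig is still on. Leave the blue fuses fully home in the strip and everything else on the bench where it is.

Things in the scene. Friction and masses are not known exactly. Their poses are not given: they have to be found in the camera images.
- red_fuse_a: Fuse: red plastic block 24 x 26 x 34 mm (x, y, z), about 40 g, white patch on top; below it a 5 mm steel pin ending in a 12 mm ball. Origin: centre of the block's underside: the block spans z 0 to +34 mm, pin and ball reach down to z -25 mm. In the strip its axes are the strip's. Starts in any of the strip's five places; to be pulled.
- red_fuse_b: Fuse: red plastic block 24 x 26 x 34 mm (x, y, z), about 40 g, white patch on top; below it a 5 mm steel pin ending in a 12 mm ball. Origin: centre of the block's underside: the block spans z 0 to +34 mm, pin and ball reach down to z -25 mm. In the strip its axes are the strip's. Starts in any of the strip's five places; to be pulled.
- blue_fuse_a: Fuse: blue plastic block 24 x 26 x 34 mm (x, y, z), about 40 g, white patch on top; below it a 5 mm steel pin ending in a 12 mm ball. Origin: centre of the block's underside: the block spans z 0 to +34 mm, pin and ball reach down to z -25 mm. In the strip its axes are the strip's. Starts in any of the strip's five places; stays there.
- blue_fuse_b: Fuse: blue plastic block 24 x 26 x 34 mm (x, y, z), about 40 g, white patch on top; below it a 5 mm steel pin ending in a 12 mm ball. Origin: centre of the block's underside: the block spans z 0 to +34 mm, pin and ball reach down to z -25 mm. In the strip its axes are the strip's. Starts in any of the strip's five places; stays there.
- blue_fuse_c: Fuse: blue plastic block 24 x 26 x 34 mm (x, y, z), about 40 g, white patch on top; below it a 5 mm steel pin ending in a 12 mm ball. Origin: centre of the block's underside: the block spans z 0 to +34 mm, pin and ball reach down to z -25 mm. In the strip its axes are the strip's. Starts in any of the strip's five places; stays there.
- strip: Fixed clip strip, 44 mm (x) by 236 mm (y), five places in a row along its y at -84, -42, 0, +42, +84 mm. Origin: centre of the underside, on the table. Two plywood rails (outer faces at x +/-12 mm, tops 32 mm above the table) carry the fuse blocks, whose tops stand 66 mm above the table. 16 mm gaps between blocks; free space on both x sides of the row.
- strip_clips (a point): Centre of the row of clips, 19 mm above the table in the strip's middle place. In each place two sprung copper jaws close over the ball of the fuse's pin: straight up it takes about 10 to 15 N over the first 6 mm, then the ball snaps free. A fuse is clear of the strip once raised 30 mm.
- tray: Fixed open grey plastic tray, outside 130 mm (x) by 160 mm (y), 32 mm high, walls and floor about 4 mm thick. Origin: centre of its underside, on the table.
- isolator_base: Fixed yellow block of the isolator switch, 70 mm (x) by 50 mm (y), 25 mm high. Origin: centre of its underside, on the table. The lever's hinge lies along its y axis, 22 mm above the table over the origin. A green dot marks its -x end (on), a black dot its +x end (off).
- isolator (a joint): Angle of the isolator's lever, rad: at 0 it leans 0.55 rad from upright towards the block's -x (on), at 1.1 it is against its stop, leaning 0.55 rad towards +x (off). It starts near on, between 0 and 0.2, moves with about 1 N at the ball, and stays where it is left.
- isolator_tip (a point): Centre of the red ball, 26 mm in diameter, at the end of the isolator's lever (10 mm thick rod), 80 mm from the hinge.
- screwdriver: Screwdriver lying on the table, about 170 mm long, bystander.
- tape_roll: Black roll of tape lying flat, 68 mm in diameter, 19 mm high, bystander.
- nut_jar: Small jar with a black cap, 52 mm in diameter, 60 mm high, bystander.
- wrench: Wrench lying on the table, about 130 mm long, bystander.
Mind the look-alikes: they are no part of the job. What is shaped like the red_fuse_b but green or yellow is not meant.

How it is judged:
By the outcome, as a careful person would: the job done as asked, in the order asked, and still so for the second after the job is handed in, with the robot touching nothing.
It also fails if it takes over 64 s, if anything falls off the work surface, if the arm or the gripper's body presses on something with over 40 N, if the wrist force passes 120 N, or if a joint passes its speed limit or range.

ROBOT

A 6-joint arm with a two-finger parallel gripper is mounted at the origin on the work surface. World frame = base frame: x ahead of the robot, y to its left, z up, the work surface at z = 0. Lengths are in m, angles in rad, forces in N, time in s.
With the tool pointing down it reaches from about 0.35 to 0.975 m from the base axis. Payload 17.4 kg.
Tool frame: the origin (TCP) lies midway between the tips of the shut fingers; the grasp point (between the pads) lies r.grasp_offset behind it (r.grasp_offset is the distance from the TCP to the grasp point, in m); z points along the fingers, y is the direction in which the jaws open and shut (so a half turn about z gives the same grasp; the last joint's range is limited). The gripper opens to 85 mm and grips with 20 to 120 N. Pads are 22 mm wide; open, the fingers measure 114 mm over their backs; the gripper's body (76 mm by 85 mm) begins 54 mm behind the grasp point. The pads swing forward as they close: fully open they stand 13 mm farther back than shut.
Start: joints at [-1.311, 0.116, 1.442, -0, 1.584, -0.038], TCP at [0.198, -0.645, 0.231] pointing down, gripper open.
Joint ranges: [-2.83, 2.83], [-0.83, 2.19], [0.07, 2.5], [-1.14, 4.28], [0.01, 3], [-2.97, 2.97]. Speed limits (rad/s): [1.89, 1.89, 2.22, 3.14, 3.14, 3.14].

INTERFACE

Orientations are given as [roll, pitch, yaw] about the fixed x, y, z axes, in that order (R = Rz(yaw) Ry(pitch) Rx(roll)).
In Python, from plant import telemetry, grab_frame, calibration, ticket, r gives the robot as it stands.
- The arm moves only by the tool apply_moves, never from a script. Its argument "increments" is a list that holds one entry, the list of rows, each a list of 6 numbers: the shift along the tool's x, y, z in cm, then the turn, a rotation vector about the tool's x, y, z in rad. In form: [[[x, y, z, ax, ay, az], ...]]. A call has exactly 10 rows; each row is the pose to reach, as a shift and turn from the pose commanded when the call began, along the tool's axes at that moment; what a row does not reach only later rows make up. A row lasts 1/8 s, in which the tool goes at most 62.5 mm and 10.7 degrees, less where a joint would pass 70% of its speed; a pose out of reach is approached as far as the arm can. A call with a gripper value outside its range is refused whole. "claw" is the opening, from 0 (shut) to 1 (fully open), set as the call begins (left out, the last holds). The fingers move at their own pace and stop on an object; the grip force is fixed at half the most. Time passes only in rows, so rows that repeat a pose let the fingers close, or fill a call up. It gives the time, the measured TCP pose, the force and the opening at its end, in the units of the state.
- telemetry.sense(): the state, without advancing time (a new reading comes with each control period).
- grab_frame(name): name is "side" or "top"; returns the picture (420x560x3 uint8, blue, green, red); there is no depth.
- calibration(name): a dict with "mtx" (3x3 intrinsics, pixels), "extrinsics" (4x4, takes a point from world to camera coordinates). Camera axes: x right, y down, z forward; pixel columns grow to the right and rows downward; lengths in m; the calibration is good to about 2 mm. A picture is of the moment at which its call begins. calibration takes no time and is no camera call.
- ticket.close_job(): hands the job in, once; it reports no verdict.
The state is a dict: "time": time; "q": joint angles; "joint_vel": joint speeds; "joint_torque": joint torques, N m; "eef_pos": TCP position; "eef_rot": TCP orientation; "force": force on the tool from outside, world axes, zero at the start; "moment": the same for the moment, N m; "finger_gap": finger opening in m.
Only numpy, scipy, OpenCV 4.12 (cv2) and the standard library are available. Lean on these libraries where they do the work, as an engineer would, in place of code of your own. Each camera call takes 0.05 s, during which the arm holds its last target.

## Working session

There is one attempt and no reset: what is moved stays moved. The work goes in short steps, Python scripts to look and compute and a tool call to move; the robot and the scene stay as the last step left them, time stands still between calls to the robot, and variables do not carry over. Pictures are saved under pics/ and viewed, and the job is handed in when it is done.

Besides the shell and the picture viewer there is one more tool, called as name([rows], argument=value, ...), one row to a line, values as JSON. apply_moves: Moves the arm, as the interface text tells. Its arguments: {"type":"object","properties":{"increments":{"type":"array","items":{"type":"array","items":{"type":"array","items":{"type":"number"}}}},"claw":{"type":"number"}},"required":["increments"]}

```bash
ls; mkdir -p pics; python3 - <<'E'
from plant import telemetry, grab_frame, calibration, ticket, r
import cv2
print(telemetry.sense()); print(r.grasp_offset)
for n in("side","top"):
    im=grab_frame(n); cv2.imwrite(f"pics/{n}0.png",im); c=calibration(n); print(n,c["mtx"],c["extrinsics"])
E
```

```text
pics
{'time': 0.0, 'q': array([-1.31078962e+00,  1.16480858e-01,  1.44232087e+00, -2.85789834e-05,
        1.58399435e+00, -3.78178827e-02]), 'joint_vel': array([ 1.25714463e-03, -8.89670096e-04,  4.36380240e-05, -1.03150638e-03,
       -4.13965403e-04,  1.39373493e-03]), 'joint_torque': array([-1.87600221e-03, -7.31991220e+01, -6.32491350e+01, -1.95594384e-04,
        6.31461371e-03,  1.41388801e-05]), 'eef_pos': array([ 0.19799083, -0.64509006,  0.2305311 ]), 'eef_rot': array([-3.14038901e+00, -1.69435064e-05,  2.97824217e-01]), 'force': array([-0.26905445, -0.52466552, -0.76602124]), 'moment': array([-0.02407967, -0.02009396,  0.00200584]), 'finger_gap': 0.08552206872350777}
0.0187
side [[394.95374444   0.         282.04608932]
 [  0.         394.95374444 206.8105795 ]
 [  0.           0.           1.        ]] [[-0.702995   -0.71093853 -0.01909009  0.40430535]
 [-0.46778118  0.48244006 -0.74056219  0.32098699]
 [ 0.53570402 -0.51168153 -0.67171662  0.56014715]
 [ 0.          0.          0.          1.        ]]
top [[456.49934658   0.         285.72585743]
 [  0.         456.49934658 214.21599694]
 [  0.           0.           1.        ]] [[ 0.0087043  -0.99991962  0.00921916 -0.02466394]
 [-0.99157286 -0.00982265 -0.12917733  0.57275467]
 [ 0.1292575  -0.00801707 -0.99157865  1.20485374]
 [ 0.          0.          0.          1.        ]]
```

View pics/side0.png

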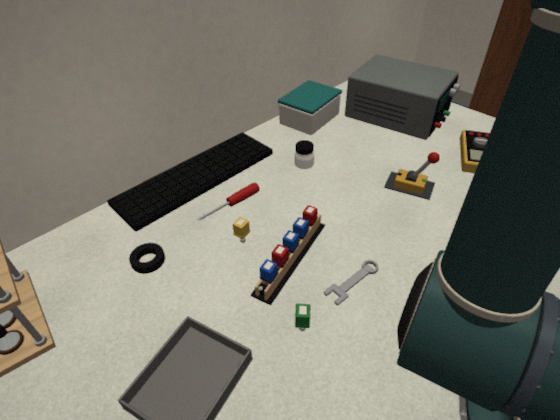

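View pics/top0.png

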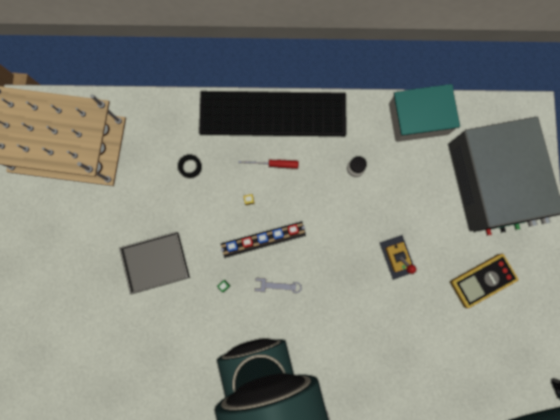

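The side view shows the strip with fuses blue, red, blue, blue, red, from (268,270) to (310,214). The tray is at (188,370) and the isolator at (411,180), with its ball at (433,158). In the top view the strip runs from (232,246) to (293,230), the tray is at (155,263), and the isolator is at (398,257). Next I'll zoom in and measure.

```bash
cat > h.py <<'E'
import numpy as np, cv2
from plant import calibration
def ray(n,uv):
    c=calibration(n);K=c["mtx"];E=c["extrinsics"];R,t=E[:3,:3],E[:3,3]
    o=-R.T@t; d=R.T@np.linalg.inv(K)@np.array([uv[0],uv[1],1.]); return o,d/np.linalg.norm(d)
def plane(n,uv,z):
    o,d=ray(n,uv); return o+d*(z-o[2])/d[2]
def tri(a,b):
    P=[calibration(n)["mtx"]@calibration(n)["extrinsics"][:3] for n in("side","top")]
    X=cv2.triangulatePoints(P[0],P[1],np.float64(a).reshape(2,1),np.float64(b).reshape(2,1))[:,0];return X[:3]/X[3]
def proj(n,X):
    c=calibration(n);p=c["mtx"]@(c["extrinsics"]@np.r_[X,1.])[:3];return p[:2]/p[2]
def blobs(im,m,amin=5):
    n,l,s,c=cv2.connectedComponentsWithStats(m.astype(np.uint8));return [(tuple(c[i].round(2)),int(s[i,4]),tuple(s[i,:4])) for i in range(1,n) if s[i,4]>=amin]
E
python3 - <<'E'
from h import *
s=cv2.imread("pics/side0.png");t=cv2.imread("pics/top0.png")
def cr(im,x,y,w,h,k):return cv2.resize(im[y:y+h,x:x+w],None,fx=k,fy=k,interpolation=cv2.INTER_CUBIC)
cv2.imwrite("pics/c1.png",cr(s,240,195,100,110,5));cv2.imwrite("pics/c2.png",cr(t,210,215,105,50,7))
cv2.imwrite("pics/c3.png",np.hstack([cr(s,375,145,75,60,5),cr(t,370,225,60,60,5)]))
for n,im,box in(("side",s,(240,195,100,110)),("top",t,(210,215,105,50))):
    hsv=cv2.cvtColor(im,cv2.COLOR_BGR2HSV).astype(int);H,S,V=hsv[...,0],hsv[...,1],hsv[...,2]
    B=np.zeros(H.shape,bool);x,y,w,h=box;B[y:y+h,x:x+w]=1
    print(n,"red",blobs(im,((H<10)|(H>170))&(S>130)&(V>60)))
    print(n,"blue",blobs(im,(H>100)&(H<130)&(S>100)&(V>50)&B))
    print(n,"white",blobs(im,(S<70)&(V>150)&B,4)[:12])
E
```

```text
side red [((np.float64(437.21), np.float64(124.25)), 28, (np.int32(434), np.int32(122), np.int32(7), np.int32(6))), ((np.float64(471.0), np.float64(133.0)), 13, (np.int32(469), np.int32(132), np.int32(5), np.int32(3))), ((np.float64(479.0), np.float64(134.0)), 13, (np.int32(477), np.int32(133), np.int32(5), np.int32(3))), ((np.float64(486.5), np.float64(135.0)), 12, (np.int32(485), np.int32(134), np.int32(4), np.int32(3))), ((np.float64(433.18), np.float64(157.37)), 87, (np.int32(428), np.int32(153), np.int32(11), np.int32(10))), ((np.float64(242.91), np.float64(193.73)), 301, (np.int32(227), np.int32(183), np.int32(32), np.int32(23))), ((np.float64(309.96), np.float64(215.11)), 143, (np.int32(303), np.int32(206), np.int32(14), np.int32(18))), ((np.float64(280.17), np.float64(255.59)), 203, (np.int32(272), np.int32(245), np.int32(17), np.int32(20))), ((np.float64(279.2), np.float64(266.6)), 5, (np.int32(278), np.int32(266), np.int32(4), np.int32(2)))]
side blue [((np.float64(295.42), np.float64(234.88)), 346, (np.int32(283), np.int32(218), np.int32(26), np.int32(33))), ((np.float64(2
[... 1996 characters left out ...]
6), np.int32(241), np.int32(12), np.int32(11)))]
top white [((np.float64(261.74), np.float64(239.63)), 3764, (np.int32(210), np.int32(215), np.int32(105), np.int32(50))), ((np.float64(292.59), np.float64(228.93)), 27, (np.int32(290), np.int32(227), np.int32(6), np.int32(5))), ((np.float64(277.27), np.float64(233.03)), 30, (np.int32(274), np.int32(231), np.int32(7), np.int32(5))), ((np.float64(261.83), np.float64(237.31)), 35, (np.int32(259), np.int32(235), np.int32(7), np.int32(6))), ((np.float64(246.48), np.float64(241.41)), 29, (np.int32(244), np.int32(239), np.int32(6), np.int32(6))), ((np.float64(231.12), np.float64(245.62)), 34, (np.int32(228), np.int32(243), np.int32(7), np.int32(6)))]
```

View pics/c1.png

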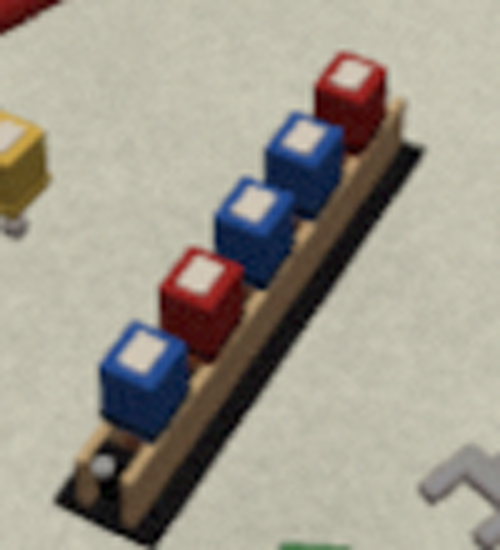

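View pics/c2.png

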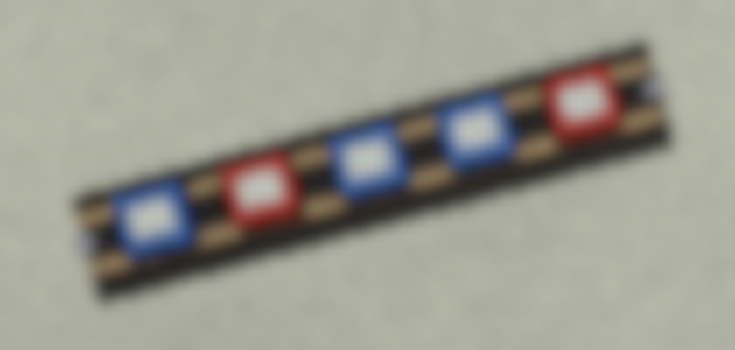

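View pics/c3.png

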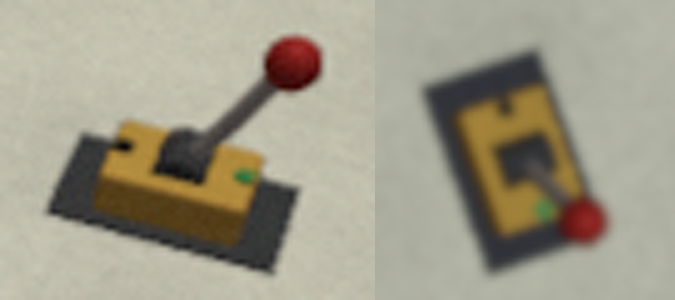

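```bash
python3 - <<'E'
from h import *
np.set_printoptions(precision=4,suppress=True)
S=[(268.2,265.4),(279.6,249.5),(290.3,235.2),(300.4,221.8),(310,209.6)]
T=[(231.1,245.6),(246.5,241.4),(261.8,237.3),(277.3,233.0),(292.6,228.9)]
for a,b in zip(S,T):
    X=tri(a,b); print(X,plane("top",b,.066),plane("side",a,.066))
ball=tri((433.2,157.4),(410.8,268.7));print("ball",ball)
g=plane("top",(404,267),.025);k=plane("top",(396,246),.025);print("green,black top",g,k)
g=plane("side",(375+244/5,145+176/5),.025);k=plane("side",(375+123/5,145+146/5),.025);print("side",g,k)
print("base hub top",plane("top",(370+150/5,225+160/5),.025),"base corners", [plane("top",(370+x/5,225+y/5),.025)[:2] for x,y in((82,112),(168,83),(212,205),(125,238))])
# tray corners top
im=cv2.imread("pics/top0.png")
hsv=cv2.cvtColor(im,cv2.COLOR_BGR2HSV).astype(int)
m=(hsv[...,2]<135);m[:220]=0;m[305:]=0;m[:,:110]=0;m[:,200:]=0
c=max(cv2.findContours(m.astype(np.uint8),cv2.RETR_EXTERNAL,cv2.CHAIN_APPROX_NONE)[0],key=cv2.contourArea)
q=cv2.boxPoints(cv2.minAreaRect(c));print("tray px",q)
P=np.array([plane("top",p,.032) for p in q]);print(P,P.mean(0),np.linalg.norm(P[0]-P[1]),np.linalg.norm(P[1]-P[2]))
E
```

```text
[0.4843 0.1237 0.0655] [0.4845 0.1239 0.066 ] [0.4837 0.1237 0.066 ]
[0.4958 0.0834 0.067 ] [0.496  0.0836 0.066 ] [0.4962 0.0827 0.066 ]
[0.507  0.0434 0.0673] [0.5072 0.0435 0.066 ] [0.5077 0.0424 0.066 ]
[0.5187 0.0026 0.067 ] [0.5189 0.0027 0.066 ] [0.5191 0.0017 0.066 ]
[ 0.5299 -0.0379  0.0664] [ 0.5302 -0.0376  0.066 ] [ 0.5297 -0.0384  0.066 ]
ball [ 0.4276 -0.3409  0.0936]
green,black top [ 0.4333 -0.3417  0.025 ] [ 0.4901 -0.3212  0.025 ]
side [ 0.4332 -0.3395  0.025 ] [ 0.4878 -0.3197  0.025 ]
base hub top [ 0.4602 -0.3314  0.025 ] base corners [array([ 0.486 , -0.2948]), array([ 0.5023, -0.3423]), array([ 0.4362, -0.3646]), array([ 0.418 , -0.3168])]
tray px [[117.1375 247.2951]
 [177.9971 230.3897]
 [191.0201 277.2722]
 [130.1604 294.1776]]
[[0.4791 0.4347 0.032 ]
 [0.5265 0.2726 0.032 ]
 [0.4008 0.2329 0.032 ]
 [0.3548 0.3931 0.032 ]] [0.4403 0.3333 0.032 ] 0.1688138177114781 0.1318468827813245
```

Every fuse top measures 65.5–67 mm high, which matches the 66 mm given. The pitch is 42 mm, the isolator yaw is about 0.346, and the ball sits about 80 mm from the hinge. Next I'll plan the lever push.

```bash
cat >> h.py <<'E'
from scipy.spatial.transform import Rotation as Ro
def rel(target,yaw,base=None,byaw=None):
    """shift (cm, tool axes) and turn from base pose (default: measured) to target, tool down"""
    from plant import telemetry
    s=telemetry.sense()
    p=np.array(s["eef_pos"]) if base is None else np.array(base)
    Rb=Ro.from_euler("xyz",s["eef_rot"]) if byaw is None else Ro.from_euler("xyz",[np.pi,0,byaw])
    Rt=Ro.from_euler("xyz",[np.pi,0,yaw])
    return (Rb.inv().apply(np.array(target)-p)*100).round(2),(Rb.inv()*Rt).as_rotvec().round(3)
E
python3 - <<'E'
from h import *
c=np.array([.461,-.3305]);u=np.array([np.cos(.346),np.sin(.346)])
for d,z in((-.08,.2305),(-.08,.08)):
    t=np.r_[c+d*u,z];print(t,rel(t,.346))
E
```

```text
[ 0.38574106 -0.35763101  0.2305    ] (array([ 26.38, -21.97,   0.04]), array([-0.001, -0.   , -0.048]))
[ 0.38574106 -0.35763101  0.08      ] (array([ 26.38, -21.96,  15.09]), array([-0.001, -0.   , -0.048]))
```

apply_moves([
  [[4.4, -3.7, 0, 0, 0, -0.01], [8.8, -7.3, 0, 0, 0, -0.02], [13.2, -11, 0, 0, 0, -0.03], [17.6, -14.6, 0, 0, 0, -0.04], [22, -18.3, 0, 0, 0, -0.048], [26.4, -22, 0, 0, 0, -0.048], [26.4, -22, 4, 0, 0, -0.048], [26.4, -22, 9, 0, 0, -0.048], [26.4, -22, 13, 0, 0, -0.048], [26.4, -22, 15, 0, 0, -0.048]],
], claw=0)

```text
time: 1.35
eef_pos: [0.3852, -0.3568, 0.0791]
eef_rot: [-3.139, 0.001, 0.346]
force: [-0.1, -0.5, -0.2]
finger_gap: -0.0001
```

apply_moves([
  [[1.5, 0, 0, 0, 0, 0], [3, 0, 0, 0, 0, 0], [4, 0, 0, 0, 0, 0], [5, 0, 0, 0, 0, 0], [6, 0, 0, 0, 0, 0], [7, 0, 0, 0, 0, 0], [7.8, 0, 0, 0, 0, 0], [8.5, 0, 0, 0, 0, 0], [9, 0, 0, 0, 0, 0], [9.3, 0, 0, 0, 0, 0]],
])

```text
time: 2.6
eef_pos: [0.4735, -0.3259, 0.0812]
eef_rot: [-3.141, 0.0, 0.346]
force: [0.1, -0.4, -0.3]
finger_gap: 0.0001
```

```bash
python3 - <<'E'
from h import *
from plant import grab_frame,telemetry
a=grab_frame("side");b=grab_frame("top")
cr=lambda im,x,y,w,h,k:cv2.resize(im[y:y+h,x:x+w],None,fx=k,fy=k,interpolation=cv2.INTER_CUBIC)
cv2.imwrite("pics/p1.png",np.hstack([cr(a,360,100,100,100,4),cr(b,350,210,100,100,4)]))
s=telemetry.sense();print(s["eef_pos"],s["force"])
p=np.array(s["eef_pos"][:2])-[.461,-.3305];print(p@[np.cos(.346),np.sin(.346)])
E
```

```text
[ 0.47355028 -0.32590698  0.08128224] [ 0.06101284 -0.1141336  -0.07892293]
0.013364177705166798
```

View pics/p1.png

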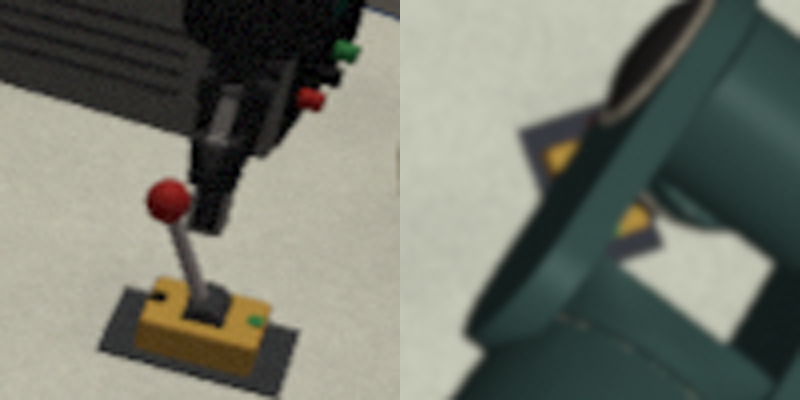

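apply_moves([
  [[0.1, 0, 0, 0, 0, 0], [0.2, 0, 0, 0, 0, 0], [0.3, 0, 0, 0, 0, 0], [0.4, 0, 0, 0, 0, 0], [0.5, 0, 0, 0, 0, 0], [0.5, 0, 0, 0, 0, 0], [0.6, 0, 0, 0, 0, 0], [0.6, 0, 0, 0, 0, 0], [0.6, 0, 0, 0, 0, 0], [0.6, 0, 0, 0, 0, 0]],
])

```text
time: 3.95
eef_pos: [0.4791, -0.324, 0.0813]
eef_rot: [3.142, -0.0, 0.346]
force: [0.2, 0.2, -0.8]
finger_gap: -0.0002
```

```bash
cat >> h.py <<'E'
def lever(im):
    hsv=cv2.cvtColor(im,cv2.COLOR_BGR2HSV).astype(int);H,S,V=hsv[...,0],hsv[...,1],hsv[...,2]
    m=((H<10)|(H>170))&(S>130)&(V>60);m[:,:380]=0;m[:135]=0;m[200:]=0;m[:,460:]=0
    b=max(blobs(im,m),key=lambda k:k[1])
    o,d=ray("side",b[0]); n=np.array([-np.sin(.346),np.cos(.346),0]);c=np.array([.461,-.3305,.022])
    X=o+d*((c-o)@n)/(d@n); w=X-c; print("ball",b[0],b[1],X.round(4),"len",np.linalg.norm(w),"angle",.55+np.arctan2(w@[np.cos(.346),np.sin(.346),0],w[2]))
E
python3 - <<'E'
from h import *
from plant import grab_frame
lever(cv2.imread("pics/side0.png"))
a=grab_frame("side");cv2.imwrite("pics/s2.png",a);lever(a)
E
```

```text
ball (np.float64(433.18), np.float64(157.37)) 87 [ 0.4278 -0.3425  0.0926] len 0.07897445557817581 angle 0.08650320999310945
ball (np.float64(399.15), np.float64(150.35)) 78 [ 0.5006 -0.3162  0.0906] len 0.08047566747246943 angle 1.0996882175576317
```

apply_moves([
  [[0.1, 0, 0, 0, 0, 0], [0.1, 0, 0, 0, 0, 0], [0.1, 0, 0, 0, 0, 0], [0.2, 0, 0, 0, 0, 0], [0.2, 0, 0, 0, 0, 0], [0.2, 0, 0, 0, 0, 0], [0.3, 0, 0, 0, 0, 0], [0.3, 0, 0, 0, 0, 0], [0.3, 0, 0, 0, 0, 0], [0.3, 0, 0, 0, 0, 0]],
])

```text
time: 5.25
eef_pos: [0.4799, -0.3237, 0.0811]
eef_rot: [-3.141, 0.004, 0.345]
force: [-18.9, -4.8, 4.7]
finger_gap: 0.0003
```

```bash
python3 - <<'E'
from h import *
from plant import grab_frame,telemetry
a=grab_frame("side");cv2.imwrite("pics/s3.png",a);lever(a); print(telemetry.sense()["force"])
E
```

```text
ball (np.float64(398.94), np.float64(150.21)) 77 [ 0.5011 -0.3161  0.0909] len 0.08096751063696214 angle 1.1037672941291472
[-19.12926984  -5.86551065   4.59300799]
```

The lever is against its stop: I measured about 1.10 rad, with a 20 N reaction. Next I'll back off, lift, and plan the grasp of the red fuse at the far end of the strip.

```bash
python3 - <<'E'
from h import *
print(rel([.530,-.0378,.18],1.846))
E
```

```text
(array([ 14.34, -25.22,  -9.93]), array([-0.004,  0.003, -1.501]))
```

apply_moves([
  [[-1.5, 0, 0, 0, 0, 0], [-3, 0, -1, 0, 0, 0], [-3, 0, -5, 0, 0, 0], [-3, 0, -10, 0, 0, -0.15], [1, -5, -10, 0, 0, -0.3], [4.5, -10, -10, 0, 0, -0.45], [8, -15, -10, 0, 0, -0.6], [11, -20, -10, 0, 0, -0.75], [14, -25, -10, 0, 0, -0.9], [14.1, -25.2, -10, 0, 0, -1.05]],
], claw=0)

```text
time: 6.55
eef_pos: [0.5292, -0.0352, 0.1822]
eef_rot: [3.14, -0.001, 1.405]
force: [-0.4, -0.1, -0.4]
finger_gap: -0.0003
```

```bash
python3 - <<'E'
from h import *
from plant import grab_frame,telemetry
a=grab_frame("side");cv2.imwrite("pics/s4.png",a);lever(a); print(telemetry.sense()["q"],telemetry.sense()["force"])
print(rel([.530,-.0378,.18],1.846),rel([.530,-.0378,.034],1.846))
E
```

```text
ball (np.float64(398.84), np.float64(150.28)) 75 [ 0.5012 -0.316   0.0906] len 0.0808564397092369 angle 1.107391308299069
[-1.16980865e-01 -1.86263168e-01  1.81546623e+00  4.08216105e-04
  1.51131175e+00  4.26244658e-02] [ 0.09549549 -0.9447084   0.14126435]
(array([-0.13,  0.12,  0.22]), array([ 0.001, -0.   , -0.435])) (array([-0.13,  0.1 , 14.82]), array([ 0.001, -0.   , -0.435]))
```

View pics/s4.png

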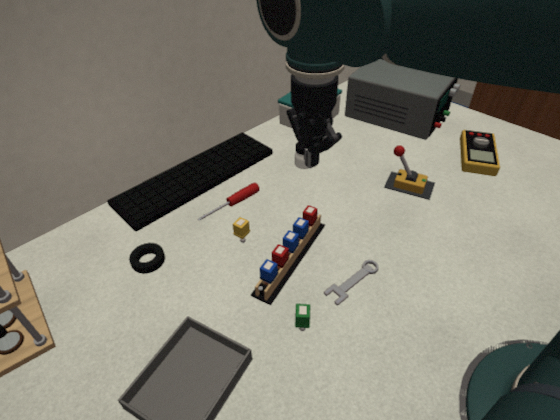

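The side view shows the gripper above the red fuse at (310,214). The lever ball is at (399,150), leaning to the black-dot side, and it stayed there. Now I'll open part way, turn and descend.

apply_moves([
  [[-0.1, 0.1, 0, 0, 0, -0.15], [-0.1, 0.1, 1, 0, 0, -0.3], [-0.1, 0.1, 2, 0, 0, -0.435], [-0.1, 0.1, 4, 0, 0, -0.435], [-0.1, 0.1, 6, 0, 0, -0.435], [-0.1, 0.1, 8.5, 0, 0, -0.435], [-0.1, 0.1, 11, 0, 0, -0.435], [-0.1, 0.1, 13, 0, 0, -0.435], [-0.1, 0.1, 14.3, 0, 0, -0.435], [-0.1, 0.1, 14.8, 0, 0, -0.435]],
], claw=0.6)

```text
time: 7.85
eef_pos: [0.5297, -0.0393, 0.0326]
eef_rot: [-3.141, -0.0, 1.83]
force: [0.1, -1.3, 0.3]
finger_gap: 0.0514
```

```bash
python3 - <<'E'
from h import *
from plant import grab_frame,telemetry
a=grab_frame("side");cv2.imwrite("pics/s5.png",cv2.resize(a[150:300,220:360],None,fx=4,fy=4,interpolation=cv2.INTER_CUBIC))
print(rel([.530,-.0378,.034],1.846),telemetry.sense()["finger_gap"])
E
```

```text
(array([ 0.13,  0.06, -0.15]), array([-0.001, -0.   , -0.016])) 0.05135539553445073
```

View pics/s5.png

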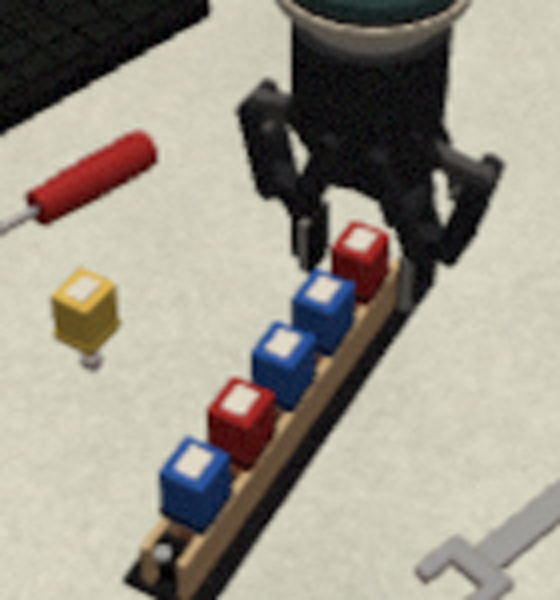

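The red end fuse is between the open fingers at crop (360,262), and nothing is touching. Closing now.

apply_moves([
  [[0.1, 0, -0.2, 0, 0, -0.016], [0.1, 0, -0.2, 0, 0, -0.016], [0.1, 0, -0.2, 0, 0, -0.016], [0.1, 0, -0.2, 0, 0, -0.016], [0.1, 0, -0.2, 0, 0, -0.016], [0.1, 0, -0.2, 0, 0, -0.016], [0.1, 0, -0.2, 0, 0, -0.016], [0.1, 0, -0.2, 0, 0, -0.016], [0.1, 0, -0.2, 0, 0, -0.016], [0.1, 0, -0.2, 0, 0, -0.016]],
], claw=0)

```text
time: 9.15
eef_pos: [0.5302, -0.0382, 0.0366]
eef_rot: [3.14, 0.001, 1.847]
force: [-1.9, 0.8, 5.7]
finger_gap: 0.0232
```

The gap is 23.2 mm on the 24 mm block, so the fuse is gripped. Pulling straight up.

apply_moves([
  [[0, 0, -0.3, 0, 0, 0], [0, 0, -0.6, 0, 0, 0], [0, 0, -0.9, 0, 0, 0], [0, 0, -1.3, 0, 0, 0], [0, 0, -2, 0, 0, 0], [0, 0, -3, 0, 0, 0], [0, 0, -4.2, 0, 0, 0], [0, 0, -5.5, 0, 0, 0], [0, 0, -7, 0, 0, 0], [0, 0, -8, 0, 0, 0]],
])

```text
time: 10.4
eef_pos: [0.5299, -0.0383, 0.1167]
eef_rot: [3.141, 0.0, 1.847]
force: [-0.7, -0.8, 0.3]
finger_gap: 0.0232
```

```bash
python3 - <<'E'
from h import *
from plant import grab_frame,telemetry
a=grab_frame("side");cv2.imwrite("pics/s6.png",cv2.resize(a[150:300,220:360],None,fx=4,fy=4,interpolation=cv2.INTER_CUBIC))
print(telemetry.sense()["eef_pos"],telemetry.sense()["finger_gap"])
# tray in side view too
s=cv2.imread("pics/side0.png");cv2.imwrite("pics/tray.png",cv2.resize(s[310:420,110:270],None,fx=5,fy=5))
E
```

```text
[ 0.53022618 -0.03833937  0.11767784] 0.02324545363207781
```

View pics/s6.png

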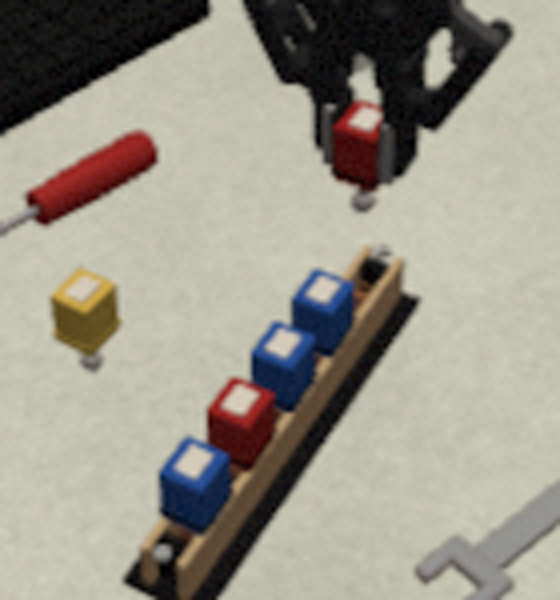

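View pics/tray.png

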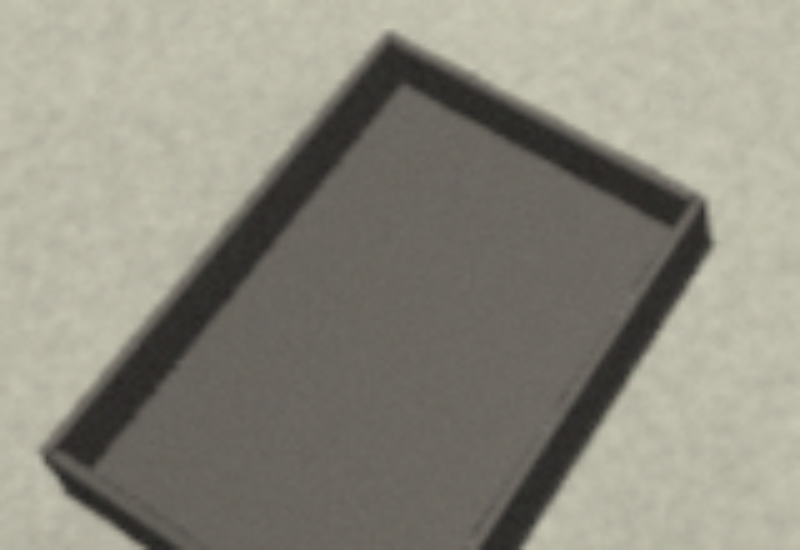

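The fuse is out: it hangs at crop (360,150) with its ball showing, and the blue ones are still seated. I'll check the tray against the second view and compute the carry.

```bash
python3 - <<'E'
from h import *
np.set_printoptions(precision=4,suppress=True)
print([plane("side",p,.032) for p in((188,317),(250.6,350),(119,401))])
print([plane("side",p,.004) for p in((110+405/5,310+85/5),(110+672/5,310+225/5))])
t=cv2.imread("pics/top0.png");cv2.imwrite("pics/tt.png",cv2.resize(t[222:302,108:200],None,fx=7,fy=7,interpolation=cv2.INTER_CUBIC))
E
```

```text
[array([0.5207, 0.279 , 0.032 ]), array([0.3995, 0.2432, 0.032 ]), array([0.4762, 0.4301, 0.032 ])]
[array([0.5186, 0.2801, 0.004 ]), array([0.4127, 0.2479, 0.004 ])]
```

View pics/tt.png

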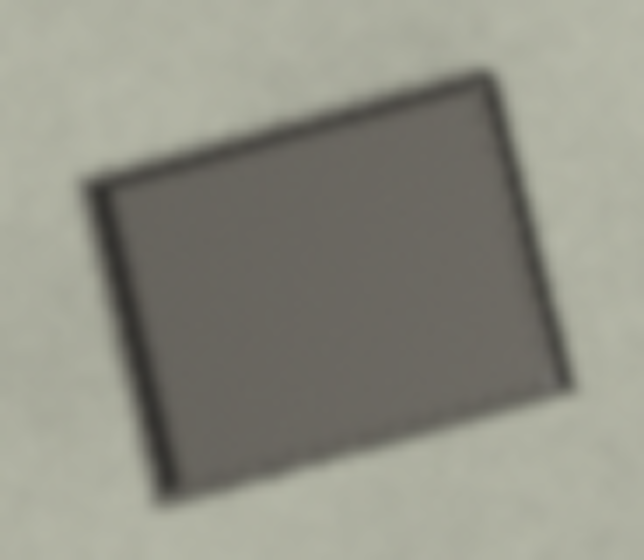

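```bash
python3 - <<'E'
from h import *
c=np.array([.439,.336]);a=.286;xt=np.array([np.cos(a),np.sin(a)]);yt=np.array([-xt[1],xt[0]])
for s in(1,-1):
    t=c+s*.028*xt-.02*yt;print(s,t,rel(np.r_[t,.16],1.857))
E
```

```text
1 [0.47150498 0.32471167] (array([36.53,  4.25, -4.25]), array([ 0.002,  0.001, -0.01 ]))
-1 [0.4177797  0.30891312] (array([36.47, -1.35, -4.26]), array([ 0.002,  0.001, -0.01 ]))
```

apply_moves([
  [[0, 0, -3, 0, 0, 0], [2, 0.2, -4.3, 0, 0, 0], [6.5, 0.8, -4.3, 0, 0, 0], [11.5, 1.4, -4.3, 0, 0, 0], [16.5, 2, -4.3, 0, 0, 0], [21.5, 2.6, -4.3, 0, 0, 0], [26.5, 3.2, -4.3, 0, 0, 0], [31.5, 3.8, -4.3, 0, 0, 0], [35, 4.2, -4.3, 0, 0, -0.01], [36.5, 4.2, -4.3, 0, 0, -0.01]],
])

```text
time: 11.7
eef_pos: [0.4693, 0.3264, 0.1577]
eef_rot: [-3.141, 0.0, 1.859]
force: [-0.5, -0.5, -0.7]
finger_gap: 0.0229
```

```bash
python3 - <<'E'
from h import *
from plant import telemetry
s=telemetry.sense();print(s["q"],s["finger_gap"]);print(rel([.4715,.3247,.0275],1.857))
E
```

```text
[ 5.63018045e-01 -7.93644897e-02  1.75921696e+00  2.05997721e-04
  1.46262136e+00  2.74858203e-01] 0.022948532511501734
(array([-0.23,  0.18, 13.02]), array([-0.001,  0.   ,  0.002]))
```

apply_moves([
  [[-0.2, 0.2, 0, 0, -0.157, 0], [-0.2, 0.2, 1, 0, -0.314, 0], [-0.2, 0.2, 2, 0, -0.471, 0], [-0.2, 0.2, 3.5, 0, -0.628, 0], [-0.2, 0.2, 5, 0, -0.785, 0], [-0.2, 0.2, 7, 0, -0.785, 0], [-0.2, 0.2, 9, 0, -0.785, 0], [-0.2, 0.2, 10.5, 0, -0.785, 0], [-0.2, 0.2, 11.5, 0, -0.785, 0], [-0.2, 0.2, 12, 0, -0.785, 0]],
])

```text
time: 12.95
eef_pos: [0.4733, 0.3228, 0.0382]
eef_rot: [3.141, 0.784, 1.856]
force: [0.1, 0.8, 0.2]
finger_gap: 0.0228
```

```bash
python3 - <<'E'
from h import *
from plant import telemetry,grab_frame
s=telemetry.sense();print(s["q"],s["eef_pos"],s["eef_rot"],s["force"],s["finger_gap"])
R=Ro.from_euler("xyz",s["eef_rot"]);print(R.as_matrix().round(3))
a=grab_frame("side");cv2.imwrite("pics/s7.png",cv2.resize(a[230:420,80:360],None,fx=2.8,fy=2.8,interpolation=cv2.INTER_CUBIC))
E
```

```text
[ 0.85732661  0.29872985  1.70413502 -0.6370041   1.62142042  0.70066548] [0.47327261 0.32278389 0.03819714] [3.14115444 0.78430287 1.85584192] [0.1488364  0.77811804 0.18689719] 0.02284726916926714
[[-0.199  0.96   0.199]
 [ 0.679  0.281 -0.678]
 [-0.706  0.    -0.708]]
```

View pics/s7.png

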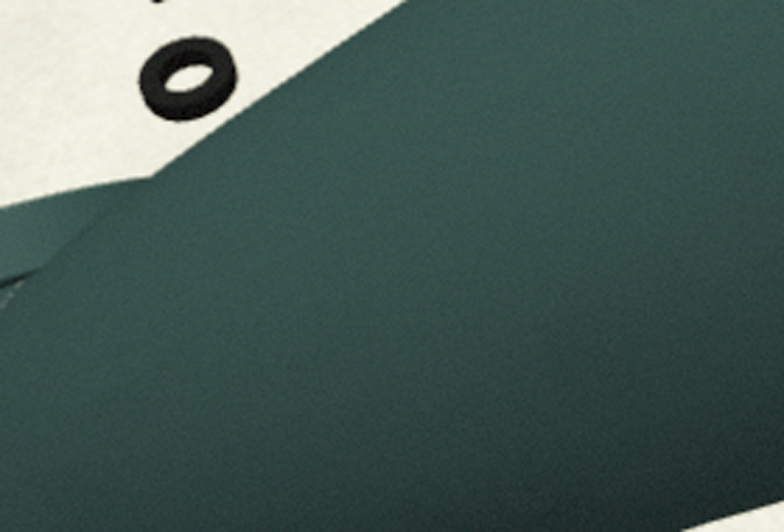

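The arm hides the tray in this view, and the force is still zero. I'll lower the last centimetre slowly along world -z.

apply_moves([
  [[0.2, 0, 0.2, 0, 0, 0], [0.35, 0, 0.35, 0, 0, 0], [0.5, 0, 0.5, 0, 0, 0], [0.6, 0, 0.6, 0, 0, 0], [0.65, 0, 0.65, 0, 0, 0], [0.7, 0, 0.7, 0, 0, 0], [0.74, 0, 0.74, 0, 0, 0], [0.78, 0, 0.78, 0, 0, 0], [0.8, 0, 0.8, 0, 0, 0], [0.8, 0, 0.8, 0, 0, 0]],
])

```text
time: 14.25
eef_pos: [0.4731, 0.323, 0.027]
eef_rot: [-3.142, 0.785, 1.857]
force: [0.5, -0.6, -0.1]
finger_gap: 0.0231
```

apply_moves([
  [[0.02, 0, 0.02, 0, 0, 0], [0.04, 0, 0.04, 0, 0, 0], [0.06, 0, 0.06, 0, 0, 0], [0.08, 0, 0.08, 0, 0, 0], [0.1, 0, 0.1, 0, 0, 0], [0.1, 0, 0.1, 0, 0, 0], [0.12, 0, 0.12, 0, 0, 0], [0.12, 0, 0.12, 0, 0, 0], [0.14, 0, 0.14, 0, 0, 0], [0.14, 0, 0.14, 0, 0, 0]],
])

```text
time: 15.5
eef_pos: [0.4732, 0.3231, 0.0257]
eef_rot: [3.141, 0.785, 1.856]
force: [-2.7, 0.5, 9.0]
finger_gap: 0.0231
```

The ball is on the tray floor with 9 N of contact. Releasing gently, then withdrawing along the tool axis.

apply_moves([
  [[-0.08, 0, -0.08, 0, 0, 0], [-0.08, 0, -0.08, 0, 0, 0], [-0.08, 0, -0.08, 0, 0, 0], [-0.08, 0, -0.08, 0, 0, 0], [-0.08, 0, -0.08, 0, 0, 0], [-0.08, 0, -0.08, 0, 0, 0], [-0.08, 0, -1.5, 0, 0, 0], [-0.08, 0, -4, 0, 0, 0], [-0.08, 0, -7, 0, 0, 0], [-0.08, 0, -10, 0, 0, 0]],
], claw=0.42)

```text
time: 16.75
eef_pos: [0.4529, 0.3915, 0.0978]
eef_rot: [3.141, 0.785, 1.856]
force: [0.6, 0.1, -0.5]
finger_gap: 0.036
```

```bash
python3 - <<'E'
from h import *
from plant import telemetry,grab_frame
s=telemetry.sense();print(s["eef_pos"],s["eef_rot"],s["force"],s["finger_gap"])
a=grab_frame("side");b=grab_frame("top");cv2.imwrite("pics/s8.png",a);cv2.imwrite("pics/t8.png",b)
# go above red fuse at place B
print(rel([.4957,.0834,.15],1.846))
E
```

```text
[0.45285724 0.39150104 0.0977882 ] [3.14101538 0.78456293 1.85647764] [ 0.61379559  0.13565555 -0.53625985] 0.03604381525245944
(array([-25.5 ,  -4.69,  18.16]), array([0.008, 0.782, 0.01 ]))
```

View pics/t8.png

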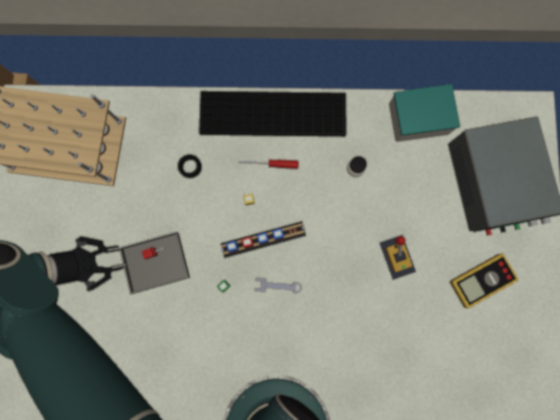

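View pics/s8.png

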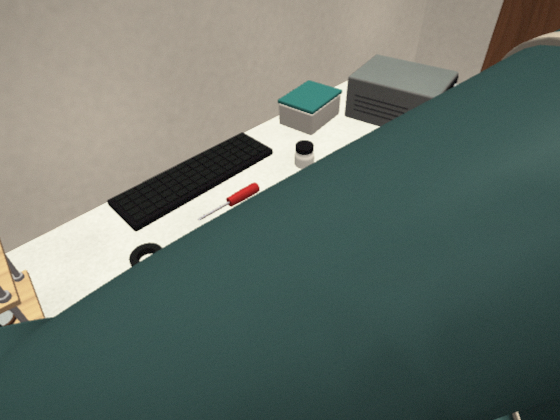

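The red fuse lies in the tray at top-view (149,254) and the lever ball (401,241) is still on the off side. Next I'll go to the second red fuse.

apply_moves([
  [[-2, 0, -2, 0, 0.15, 0], [-4, -0.3, -4, 0, 0.3, 0], [-7.6, -1, -0.3, 0, 0.45, 0], [-11.2, -1.8, 3.4, 0, 0.6, 0], [-14.7, -2.5, 7.1, 0, 0.75, 0.01], [-18.3, -3.2, 10.8, 0.008, 0.782, 0.01], [-21.9, -4, 14.5, 0.008, 0.782, 0.01], [-25.5, -4.7, 18.2, 0.008, 0.782, 0.01], [-25.5, -4.7, 18.2, 0.008, 0.782, 0.01], [-25.5, -4.7, 18.2, 0.008, 0.782, 0.01]],
], claw=0.6)

```text
time: 18.1
eef_pos: [0.4952, 0.0806, 0.1476]
eef_rot: [-3.138, 0.003, 1.844]
force: [-0.6, -0.4, -0.7]
finger_gap: 0.051
```

```bash
python3 - <<'E'
from h import *
from plant import telemetry,grab_frame
s=telemetry.sense();print(s["q"])
a=grab_frame("side");cv2.imwrite("pics/s9.png",a);lever(a)
print(rel([.4957,.0834,.0348],1.846))
E
```

```text
[ 0.11237685 -0.23248572  1.91109522 -0.00336602  1.46618046 -0.16045063]
ball (np.float64(398.72), np.float64(150.44)) 79 [ 0.5014 -0.3159  0.0901] len 0.08053250755617294 angle 1.1127198778513683
(array([ 0.24,  0.15, 11.28]), array([-0.004,  0.003, -0.001]))
```

View pics/s9.png

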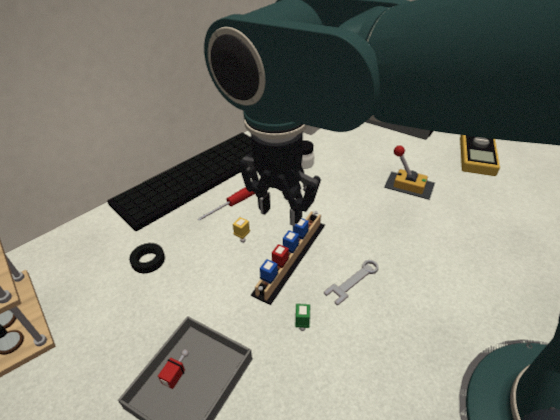

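Fuse 1 lies in the tray at (172,372), the lever is still off (399,150), and the gripper is above the second red fuse (280,255). Descending.

apply_moves([
  [[0.2, 0.1, 2, -0.004, 0.003, 0], [0.2, 0.1, 4, -0.004, 0.003, 0], [0.2, 0.1, 6, -0.004, 0.003, 0], [0.2, 0.1, 7.5, -0.004, 0.003, 0], [0.2, 0.1, 9, -0.004, 0.003, 0], [0.2, 0.1, 10, -0.004, 0.003, 0], [0.2, 0.1, 10.6, -0.004, 0.003, 0], [0.2, 0.1, 11, -0.004, 0.003, 0], [0.2, 0.1, 11.2, -0.004, 0.003, 0], [0.2, 0.1, 11.2, -0.004, 0.003, 0]],
])

```text
time: 19.4
eef_pos: [0.4956, 0.0823, 0.036]
eef_rot: [3.141, 0.0, 1.845]
force: [0.3, 0.2, 0.4]
finger_gap: 0.0509
```

```bash
python3 - <<'E'
from h import *
from plant import telemetry,grab_frame
a=grab_frame("side");cv2.imwrite("pics/s10.png",cv2.resize(a[170:320,220:360],None,fx=4,fy=4,interpolation=cv2.INTER_CUBIC))
print(rel([.4957,.0834,.0355],1.846))
E
```

```text
(array([0.1 , 0.03, 0.06]), array([ 0.001,  0.   , -0.001]))
```

View pics/s10.png

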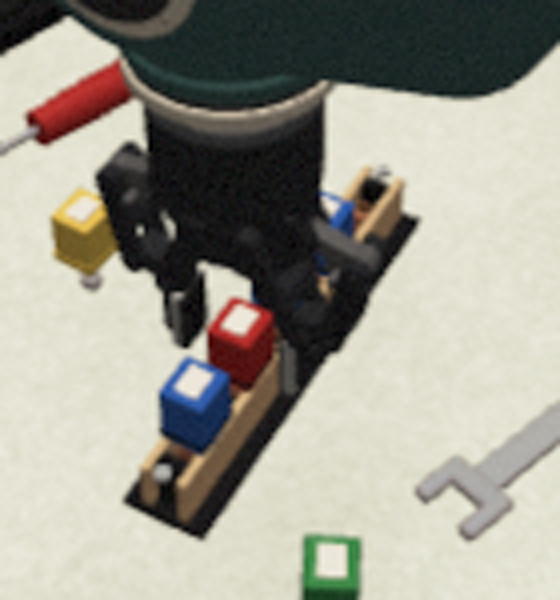

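The red fuse (crop 240,340) is centred between the fingers. Closing.

apply_moves([
  [[0.1, 0, 0, 0, 0, 0], [0.1, 0, 0, 0, 0, 0], [0.1, 0, 0, 0, 0, 0], [0.1, 0, 0, 0, 0, 0], [0.1, 0, 0, 0, 0, 0], [0.1, 0, 0, 0, 0, 0], [0.1, 0, 0, 0, 0, 0], [0.1, 0, 0, 0, 0, 0], [0.1, 0, 0, 0, 0, 0], [0.1, 0, 0, 0, 0, 0]],
], claw=0)

```text
time: 20.7
eef_pos: [0.4954, 0.0834, 0.0362]
eef_rot: [3.141, -0.0, 1.845]
force: [-1.4, 1.4, 5.9]
finger_gap: 0.023
```

apply_moves([
  [[0, 0, -0.3, 0, 0, 0], [0, 0, -0.6, 0, 0, 0], [0, 0, -0.9, 0, 0, 0], [0, 0, -1.3, 0, 0, 0], [0, 0, -2, 0, 0, 0], [0, 0, -3, 0, 0, 0], [0, 0, -4.2, 0, 0, 0], [0, 0, -5.5, 0, 0, 0], [0, 0, -7, 0, 0, 0], [0, 0, -8, 0, 0, 0]],
])

```text
time: 21.95
eef_pos: [0.4954, 0.0833, 0.1171]
eef_rot: [3.14, 0.0, 1.845]
force: [0.2, 0.2, -0.4]
finger_gap: 0.023
```

```bash
python3 - <<'E'
from h import *
from plant import telemetry,grab_frame
a=grab_frame("side");cv2.imwrite("pics/s11.png",cv2.resize(a[120:320,180:360],None,fx=3,fy=3,interpolation=cv2.INTER_CUBIC));lever(a)
print(rel([.4178,.3089,.16],1.857))
E
```

```text
ball (np.float64(398.72), np.float64(150.44)) 79 [ 0.5014 -0.3159  0.0901] len 0.08053250755617294 angle 1.1127198778513683
(array([23.82, -1.4 , -4.19]), array([ 0.003,  0.   , -0.012]))
```

View pics/s11.png

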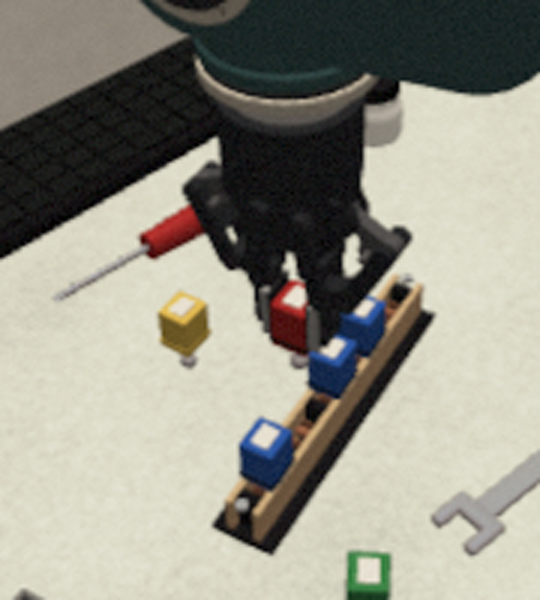

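The second red fuse is out (crop 295,320), and three blue fuses remain seated. Next I'll check where fuse 1 lies so I can place clear of it.

```bash
python3 - <<'E'
from h import *
c=np.array([.439,.336]);a=.286;xt=np.array([np.cos(a),np.sin(a)]);yt=np.array([-xt[1],xt[0]])
X=tri((171,373),(149,254.));print(X)
for n,uv in(("side",(172,372)),("top",(149,254)),("side",(184,353)),("top",(161,250))):
    p=plane(n,uv,.017)[:2]-c;print(n,uv,"tray xy",p@xt,p@yt)
E
```

```text
[0.46281022 0.35175816 0.02142024]
side (172, 372) tray xy 0.03011824322074946 0.0056652071033719996
top (149, 254) tray xy 0.027175070470766904 0.009126038295131273
side (184, 353) tray xy 0.03383440788666606 -0.028127034095104215
top (161, 250) tray xy 0.028831556704584687 -0.024888786465514446
```

apply_moves([
  [[0, 0, -3, 0, 0, 0], [2, -0.1, -4.2, 0, 0, 0], [5, -0.3, -4.2, 0, 0, 0], [9, -0.5, -4.2, 0, 0, 0], [13, -0.8, -4.2, 0, 0, 0], [17, -1, -4.2, 0, 0, -0.01], [21, -1.2, -4.2, 0, 0, -0.01], [23, -1.4, -4.2, 0, 0, -0.01], [23.8, -1.4, -4.2, 0, 0, -0.01], [23.8, -1.4, -4.2, 0, 0, -0.01]],
])

```text
time: 23.25
eef_pos: [0.4173, 0.3085, 0.1576]
eef_rot: [3.141, 0.0, 1.855]
force: [-0.2, -0.2, -0.5]
finger_gap: 0.0228
```

```bash
python3 - <<'E'
from h import *
print(rel([.4178,.3089,.0375],1.857))
E
```

```text
(array([ 0.03,  0.05, 12.01]), array([ 0.   ,  0.   , -0.002]))
```

apply_moves([
  [[0, 0, 0, 0, -0.157, 0], [0, 0, 1, 0, -0.314, 0], [0, 0, 2, 0, -0.471, 0], [0, 0, 3.5, 0, -0.628, 0], [0, 0, 5, 0, -0.785, 0], [0, 0, 7, 0, -0.785, 0], [0, 0, 9, 0, -0.785, 0], [0, 0, 10.5, 0, -0.785, 0], [0, 0, 11.5, 0, -0.785, 0], [0, 0, 12, 0, -0.785, 0]],
])

```text
time: 24.5
eef_pos: [0.4175, 0.3084, 0.0377]
eef_rot: [3.14, 0.784, 1.853]
force: [-0.1, -0.3, -0.1]
finger_gap: 0.0228
```

```bash
python3 - <<'E'
from plant import telemetry
s=telemetry.sense();print(s["q"],s["eef_pos"],s["eef_rot"],s["force"])
E
```

```text
[ 0.91004528  0.21301073  1.80982237 -0.61100169  1.63379224  0.75279965] [0.41754292 0.30844453 0.03767707] [3.14040256 0.78435207 1.85346149] [-0.1340151  -0.32122774 -0.10992051]
```

apply_moves([
  [[0.25, 0, 0.25, 0, 0, 0], [0.45, 0, 0.45, 0, 0, 0], [0.6, 0, 0.6, 0, 0, 0], [0.68, 0, 0.68, 0, 0, 0], [0.74, 0, 0.74, 0, 0, 0], [0.78, 0, 0.78, 0, 0, 0], [0.8, 0, 0.8, 0, 0, 0], [0.82, 0, 0.82, 0, 0, 0], [0.84, 0, 0.84, 0, 0, 0], [0.86, 0, 0.86, 0, 0, 0]],
])

```text
time: 25.75
eef_pos: [0.4174, 0.3086, 0.0257]
eef_rot: [3.141, 0.785, 1.854]
force: [0.0, -0.3, 0.7]
finger_gap: 0.0232
```

apply_moves([
  [[0.02, 0, 0.02, 0, 0, 0], [0.04, 0, 0.04, 0, 0, 0], [0.05, 0, 0.05, 0, 0, 0], [0.06, 0, 0.06, 0, 0, 0], [0.07, 0, 0.07, 0, 0, 0], [0.08, 0, 0.08, 0, 0, 0], [0.09, 0, 0.09, 0, 0, 0], [0.1, 0, 0.1, 0, 0, 0], [0.1, 0, 0.1, 0, 0, 0], [0.1, 0, 0.1, 0, 0, 0]],
])

```text
time: 27.0
eef_pos: [0.4175, 0.3088, 0.0251]
eef_rot: [3.14, 0.786, 1.853]
force: [-3.8, 1.0, 10.5]
finger_gap: 0.0232
```

The ball is on the floor with 10 N of contact. Releasing and withdrawing.

apply_moves([
  [[-0.08, 0, -0.08, 0, 0, 0], [-0.08, 0, -0.08, 0, 0, 0], [-0.08, 0, -0.08, 0, 0, 0], [-0.08, 0, -0.08, 0, 0, 0], [-0.08, 0, -0.08, 0, 0, 0], [-0.08, 0, -0.08, 0, 0, 0], [-0.08, 0, -1.5, 0, 0, 0], [-0.08, 0, -4, 0, 0, 0], [-0.08, 0, -7, 0, 0, 0], [-0.08, 0, -10, 0, 0, 0]],
], claw=0.42)

```text
time: 28.25
eef_pos: [0.397, 0.3767, 0.0965]
eef_rot: [-3.141, 0.785, 1.855]
force: [-0.3, 0.4, 0.8]
finger_gap: 0.0358
```

```bash
python3 - <<'E'
from h import *
from plant import telemetry,grab_frame
b=grab_frame("top");cv2.imwrite("pics/t12.png",b[200:320,80:420].repeat(2,0).repeat(2,1))
print(rel([.40,.0,.3],1.85),telemetry.sense()["finger_gap"])
E
```

```text
(array([-40.03, -10.31,  11.47]), array([0.005, 0.783, 0.004])) 0.035662160336223644
```

View pics/t12.png

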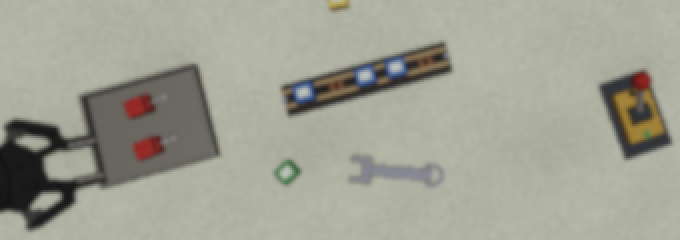

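Both red fuses lie in the tray at crop (140,105) and (148,148), and the lever is at the black-dot side (640,80). I'll retreat upward so the side view is clear.

apply_moves([
  [[-2.5, 0, -2.5, 0, 0.15, 0], [-5, 0, -5, 0, 0.3, 0], [-7.5, 0, -7.5, 0, 0.45, 0], [-12, -1.4, -5, 0, 0.6, 0], [-16.5, -2.8, -2.5, 0, 0.75, 0], [-21, -4.2, 0, 0, 0.783, 0], [-25.5, -5.6, 3, 0, 0.783, 0], [-30, -7, 5.5, 0, 0.783, 0], [-34, -8.5, 8, 0, 0.783, 0], [-36, -9, 9, 0, 0.783, 0]],
])

```text
time: 29.55
eef_pos: [0.3998, 0.0433, 0.287]
eef_rot: [3.14, 0.002, 1.853]
force: [1.1, 0.3, -0.6]
finger_gap: 0.0363
```

```bash
python3 - <<'E'
from h import *
from plant import telemetry,grab_frame
a=grab_frame("side");cv2.imwrite("pics/s13.png",a);lever(a)
c=a[195:305,240:340]; cv2.imwrite("pics/c13.png",cv2.resize(np.hstack([cv2.imread("pics/side0.png")[195:305,240:340],c]),None,fx=4,fy=4,interpolation=cv2.INTER_CUBIC))
E
```

```text
ball (np.float64(398.76), np.float64(150.4)) 78 [ 0.5014 -0.316   0.0902] len 0.08060656578796578 angle 1.1111070563308758
```

View pics/s13.png

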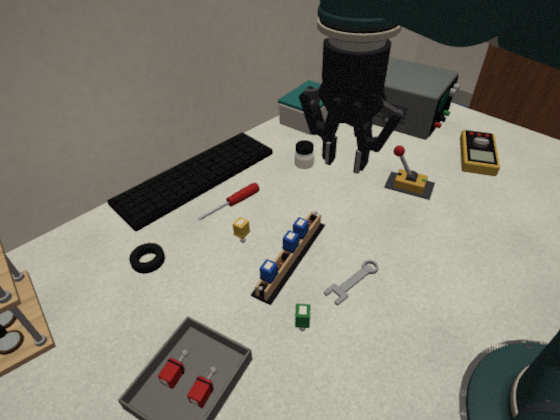

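View pics/c13.png

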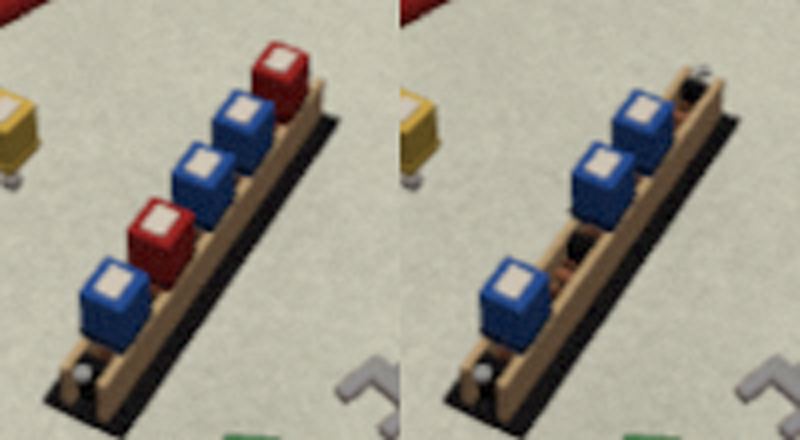

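The side view shows both red fuses lying in the tray at (172,373) and (201,390), and the lever off with its ball at (399,150). The blue fuses match the first picture and the bystanders haven't moved. Handing in.

```bash
python3 - <<'E'
from plant import ticket
print(ticket.close_job())
E
```

```text
the job is handed in; nothing more can be done
None
```

The job is done and handed in at about 29.6 s of the 64 s allowed. The close-out gives no verdict, so the result rests on my own checks.

- **Isolator:** I pushed the lever to the black-dot side until the stop pushed back with about 20 N. It measured about 1.10–1.11 rad then and in every later picture.
- **Red fuses:** With the rig off, I pulled the red fuse at the far end of the strip straight up. I tilted it and set its ball on the tray floor, with about 9 N of contact before release, and did the same with the second (about 10 N). Each tipped over onto its side from that tilt when released; both now lie in the tray.
- **Everything else:** In the last side view the three blue fuses look the same as at the start, seated in the strip. The other things on the bench have not visibly moved. The gripper was clear of everything at hand-in, with the TCP at about z 0.29 m.
- **Checks that disagreed:** No check failed. The two camera views differed by about 1–3 mm, and the tray corners by up to about 1 cm because the top-view outline took in the outer walls. The arm hid the tray from the side camera during both set-downs, so I went by force there and confirmed with pictures afterwards.

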